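Close and latch the terminal box

ROBOT

A 6-joint arm with a two-finger parallel gripper is mounted at the origin on the work surface. World frame = base frame: x ahead of the robot, y to its left, z up, the work surface at z = 0. Lengths are in m, angles in rad, forces in N, time in s.
With the tool pointing down it reaches from about 0.25 to 0.775 m from the base axis. Payload 4 kg.
Tool frame: the origin (TCP) lies midway between the tips of the shut fingers; the grasp point (between the pads) lies 19 mm behind it; z points along the fingers, y is the line along which they close (so a half turn about z gives the same grasp; the last joint's range is limited). The gripper opens to 85 mm and grips with 20 to 120 N. Pads are 22 mm wide; open, the fingers measure 114 mm over their backs; the gripper's body (76 mm by 85 mm) begins 54 mm behind the grasp point. The pads swing forward as they close: fully open they stand 13 mm farther back than shut.
Start: joints at [-0.103, 0.087, 1.371, -0, 1.684, -0.103], TCP at [0.55, -0, 0.231] pointing down, gripper open.
Joint ranges: [-3.1, 3.1], [-0.76, 2.03], [0.27, 2.55], [-1.08, 4.22], [0.17, 2.65], [-2.57, 2.57]. Speed limits (rad/s): [2.79, 2.79, 3.14, 3.14, 3.14, 3.14].

INTERFACE

Orientations are given as a 3x3 rotation matrix whose columns are the frame's x, y, z axes.
In Python, from station import arm gives the robot as it stands.
- The arm moves only by the tool move_arm, never from a script. Its argument "moves" is a list of rows, each an object with "slide": the shift along the tool's x, y, z in m, a list of three; "delta_rot": the turn, a rotation vector about the tool's x, y, z in degrees, a list of three; "hand": the finger opening in m, from 0 to 0.0854. A call has exactly 8 rows; each row shifts and turns the commanded pose from where the row before left it, along the tool's axes as they then stand; what a row does not reach is not made up. A row lasts 1/10 s, in which the tool goes at most 50 mm and 8.59 degrees, less where a joint would pass 70% of its speed; a pose out of reach is approached as far as the arm can. A call with a gripper value outside its range is refused whole. The fingers move at their own pace and stop on an object; "newtons" is the grip in N (left out, the last holds). Time passes only in rows, so rows that do not move let the fingers close, or fill a call up. It gives the time, the measured TCP pose, the force, the opening and the grip force at its end, in the units of the state.
- arm.observe(): the state, without advancing time (a new reading comes with each control period).
- arm.grab_frame(name): name is "scene" or "side" or "wrist"; returns a dict with "pixels" (384x512x3 uint8, red, green, blue), "mtx" (3x3 intrinsics, pixels), "R" (3x3) and "t" (3): a world point X has camera coordinates R X + t. Camera axes: x right, y down, z forward; pixel columns grow to the right and rows downward; lengths in m; the calibration is good to about 2 mm. The wrist camera is an equidistant fisheye: a pixel r from the principal point sees the ray r / f radians off the axis. A picture is of the moment at which its call begins. There is no depth.
- arm.job_done(): hands the job in; it is judged then, once.
The state is a dict: "time": time; "joints": joint angles; "joint_vel": joint speeds; "joint_efforts": joint torques, N m; "eef_pos": TCP position; "tcp_rot": TCP orientation; "contact_force": force on the tool from outside, world axes, zero at the start; "wrist_torque": the same for the moment, N m; "grip_width": finger opening in m; "grasp_force": force on a finger pad.
Only numpy, scipy, OpenCV 4.12 (cv2) and the standard library are available. Lean on these libraries where they do the work, as an engineer would, in place of code of your own. Each camera call takes 0.05 s, during which the arm holds its last target. There are 200 camera calls.

TASK

Close up the grey terminal box that lies open on the bench: with the fingertips, ease its cream hinged cover over and down until it is fully shut, without slamming it, and only then press both red latch tabs fully home against the side of the box. Push only: never take the cover or a tab between the fingers, and leave the two brass glands in the box and everything standing around it undisturbed.

Things in the scene. Friction and masses are not known exactly. Their poses are not given: they have to be found in the camera images.
- terminal_box: grey box lying on its back, fixed, open on top; outside 260 mm along its x, 190 along y; walls 90 mm high, 5 thick; floor 5. Origin: centre of its underside, z up; turned up to 0.3 rad. Cover hinge line: along x at y = +95, z = 90 mm; latches on the y = -95 mm side. Cover shut: top face at z = 112 mm. Three black glands stick out 22 mm from the +x end; terminals on a rail inside, below the rim
- cover (a joint): angle of the cream cover, rad: 0 = fully shut, 1.57 = upright, more = leaning out beyond the hinge (stop 1.95). Shell 260 x 190 mm, 22 mm deep, 0.2 to 0.4 kg; the hinge line lies in its inner (rim) face, so the outer face is 22 mm from it. Stiff hinge (0.55 N m): stays where it is left, 3 to 6 N at the free edge moves it; it must be pushed all the way down
- cover_edge (a point): middle of the cover's free edge (the edge away from the hinge), half way through its 22 mm depth; it turns with the cover. Its x runs along the edge as the box's x, its +y points from the edge to the hinge (190 mm), its z points to the outer face.
- latch_near (a joint): angle of the red tab nearer the robot, rad: 0 = home along the box's side wall (points down, cover shut), 1.57 = straight out from the cover's free edge (level, cover shut), stop 1.9. Carried by the cover; with it shut the pivot (along x) is at x -80, y -103, z 101 mm in the box's frame. Tab 36 mm wide, 45 long from the pivot, 4 thick (7 at the end lip). Stays where left; 1.5 N at its end turns it
- latch_far (a joint): the same for the red tab farther from the robot; with the cover shut its pivot is at x +80, y -103, z 101 mm in the box's frame
- latch_near_tab (a point): middle of the nearer tab, 22.5 mm from its pivot; its x runs along the pivot line, its +z points along the tab to the pivot, its y is normal to the tab
- latch_far_tab (a point): middle of the farther tab, with the same axes
- gland_a: loose brass cable gland standing on the box's floor, 26 mm across, 33 mm high; origin at its foot; must be left there
- gland_b: a second such gland on the box's floor
- transmitter_blue: loose pressure transmitter with dark blue end caps, standing on the bench, 124 x 124 mm, 198 mm high; origin at the centre of its foot; bystander
- transmitter_teal: the same with teal end caps and a cream housing; bystander
- gauge: loose dial gauge lying on its back on the latch side of the box, 100 mm across, 39 mm high, its brass stem reaching 94 mm from the centre; origin under the dial's centre; bystander
- manifold: loose steel three-valve manifold, 110 x 34 mm, 70 mm high, on the hinge side of the box; origin at the centre of its foot; bystander
- screwdriver: loose red screwdriver lying on the bench, right of the box as the robot sees it; bystander

How it is judged:
On the way, in this order (a step that is already met when the one before it is completed fails the run):
1. the cover is fully shut (value of joint cover below 0.025 rad), for 0.2 s.
2. both latch tabs are pressed home with the cover shut (value of joint cover below 0.025 rad and value of joint each of latch_near, latch_far below 0.09 rad), for 0.2 s.
At the end, for the whole second after the job is handed in: The cover is shut to within 0.025 rad (5 mm at its free edge), both latch tabs are folded home to within 0.09 rad (4 mm at their ends), and the glands are still in the box (all of step 2 and z of each of gland_a, gland_b in the frame of terminal_box below 0.03 m); the robot touches nothing.
It fails at once if the cover is slammed (faster than 2 rad/s) (velocity of joint cover below -2 rad/s).
It fails at once if a latch tab is folded in before the cover is down (it would foul the rim) (value of joint cover above 0.2 rad and value of joint any of latch_near, latch_far below 0.5 rad).
It fails at once if the cover's edge is taken between the fingers (value of joint cover above 0.15 rad and z of the grasp point in the frame of cover_edge between -0.01 and 0.01 m and y of the grasp point in the frame of cover_edge between -0.012 and 0.19 m and x of the grasp point in the frame of cover_edge between -0.135 and 0.135 m).
It fails at once if a latch tab is taken between the fingers ((x of the grasp point in the frame of latch_near_tab between -0.02 and 0.02 m and y of the grasp point in the frame of latch_near_tab between -0.006 and 0.006 m and z of the grasp point in the frame of latch_near_tab between -0.028 and 0.022 m) or (x of the grasp point in the frame of latch_far_tab between -0.02 and 0.02 m and y of the grasp point in the frame of latch_far_tab between -0.006 and 0.006 m and z of the grasp point in the frame of latch_far_tab between -0.028 and 0.022 m)).
It fails at once if a loose thing is moved, lifted or knocked over (distance of any of gland_a, gland_b, transmitter_blue, transmitter_teal, gauge, manifold, screwdriver from where it was at the start of the episode above 0.02 m).
It also fails if it takes over 66 s, if anything falls off the work surface, if the arm or the gripper's body presses on something with over 40 N, if the wrist force passes 120 N, or if a joint passes its speed limit or range.

## Working session

There is one attempt and no reset: what is moved stays moved. The work goes in short steps, Python scripts to look and compute and a tool call to move; the robot and the scene stay as the last step left them, time stands still between calls to the robot, and variables do not carry over. Pictures are saved under pics/ and viewed, at most 10 in all, crops included, and the job is handed in when it is done.

Besides the shell and the picture viewer there is one more tool, called after "Emit:" as name([rows], argument=value, ...), one row to a line, values as JSON. move_arm: Moves the arm, as the interface text tells. Its arguments: {"type":"object","properties":{"moves":{"type":"array","items":{"type":"object","properties":{"slide":{"type":"array","items":{"type":"number"}},"delta_rot":{"type":"array","items":{"type":"number"}},"hand":{"type":"number"}}}},"newtons":{"type":"number"}},"required":["moves"]}

```bash
mkdir -p pics; cat > h.py <<'E'
import numpy as np,cv2
from station import arm
def snap(n,f):
    d=arm.grab_frame(n); np.savez('pics/'+f+'.npz',**{k:np.array(d[k]) for k in('pixels','mtx','R','t')})
    cv2.imwrite('pics/'+f+'.png',cv2.resize(d['pixels'][:,:,::-1],(800,600),interpolation=cv2.INTER_CUBIC)); return d
E
python3 - <<'E'
from h import *
for n in('scene','side'):
    d=snap(n,n+'0'); print(n,d['mtx'],d['R'],d['t'],-d['R'].T@d['t'])
E
```

```text
scene [[426.61249848   0.         254.56034746]
 [  0.         426.61249848 191.3754837 ]
 [  0.           0.           1.        ]] [[-0.23824788  0.97119745 -0.00366979]
 [ 0.56021932  0.13434082 -0.81737804]
 [-0.79334246 -0.19679447 -0.57608999]] [ 0.14100245 -0.22662143  1.69569455] [1.50581772 0.2272066  0.79215473]
side [[397.37325694   0.         257.51151641]
 [  0.         397.37325694 197.15595417]
 [  0.           0.           1.        ]] [[-2.92582798e-01  9.56240188e-01 -9.73481540e-05]
 [ 6.39454149e-01  1.95579421e-01 -7.43536873e-01]
 [-7.10980800e-01 -2.17608349e-01 -6.68694930e-01]] [ 0.15759972 -0.27469137  1.6403975 ] [1.38805463 0.25998498 0.89269767]
```

View pics/scene0.png

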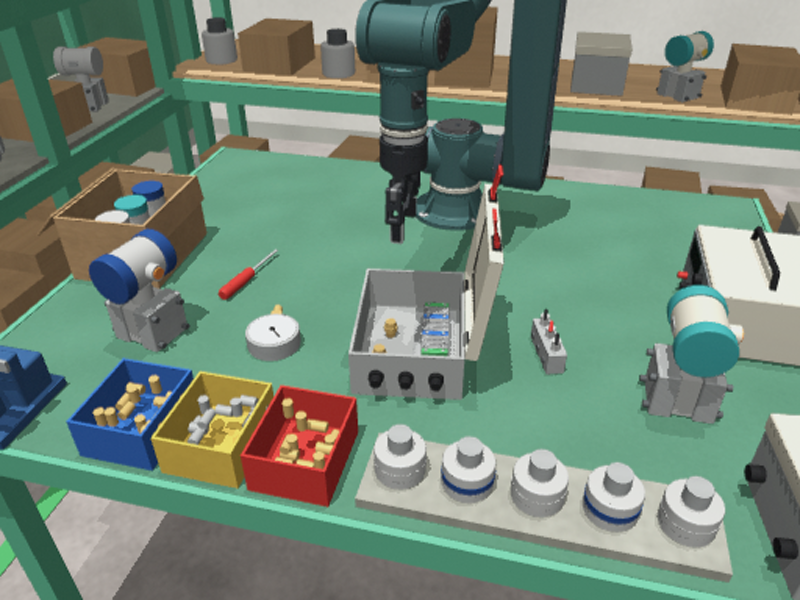

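View pics/side0.png

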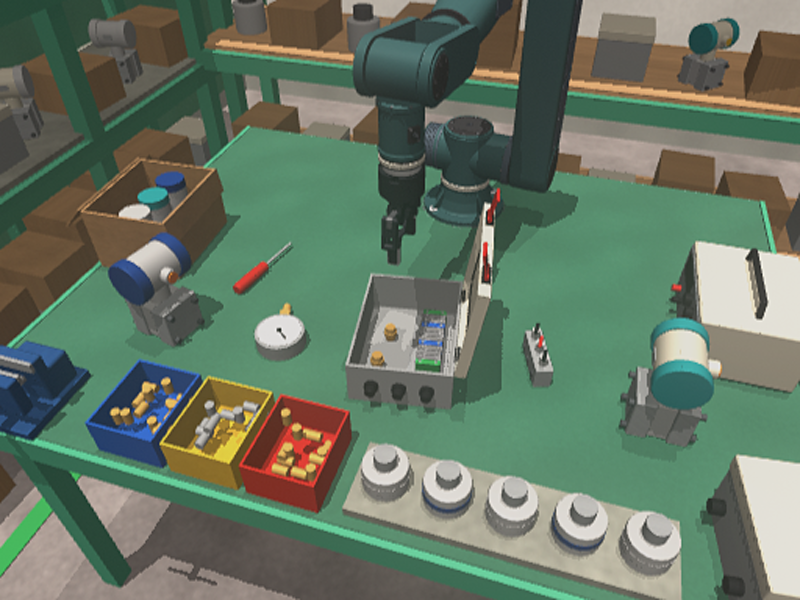

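The box's hinge is on the image right (+y), with the latches on its -y side. The cover leans slightly past upright at about (485,270). I'll enlarge both views.

```bash
python3 - <<'E'
from h import *
for n,(x0,y0) in dict(scene=(210,108),side=(210,120)).items():
    p=np.load(f'pics/{n}0.npz')['pixels'][y0:y0+156,x0:x0+160,::-1]
    im=cv2.resize(p,None,fx=3.8,fy=3.8,interpolation=cv2.INTER_CUBIC); cv2.imwrite(f'pics/{n}c.png',im); print(im.shape)
E
```

```text
(593, 608, 3)
(593, 608, 3)
```

View pics/scenec.png

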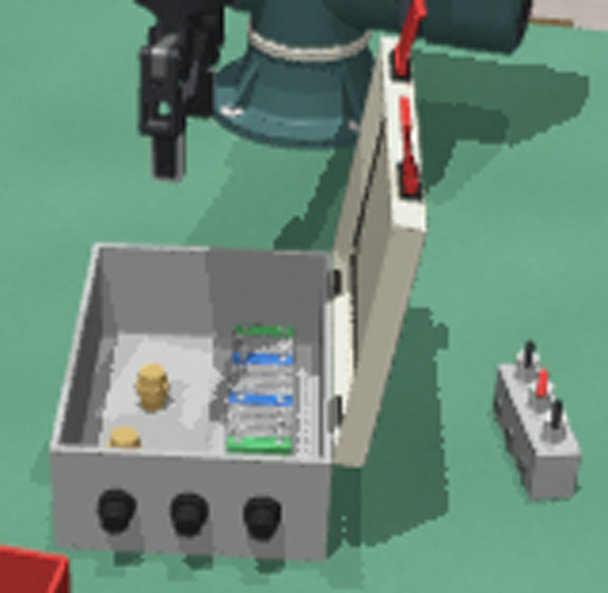

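View pics/sidec.png

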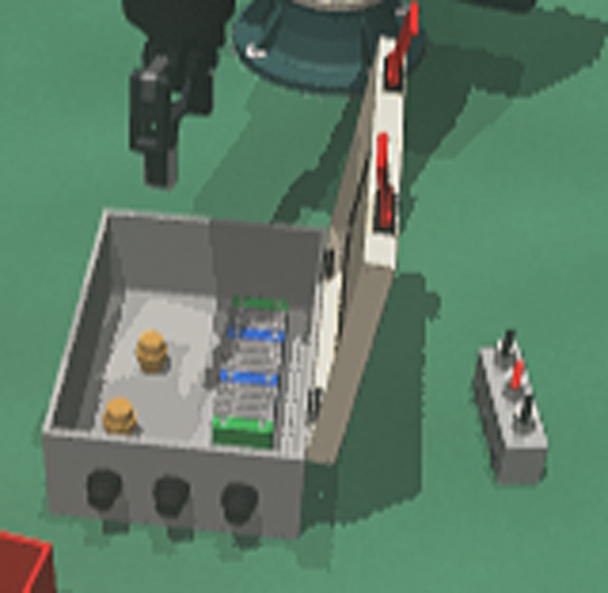

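The crops show the rim corners, the cover edges and both red tabs sticking up, with the far tab tip at scene (405,97) and side (383,135). Next I'll fit the box pose, cover angle and tab angles.

```bash
cat >> h.py <<'E'
def cov(q,x,d,h): return np.array([x,.095-d*np.cos(q)+h*np.sin(q),.09+d*np.sin(q)+h*np.cos(q)])
def tow(b,p):
    c,s=np.cos(b[2]),np.sin(b[2]); return np.array([b[0]+c*p[0]-s*p[1],b[1]+s*p[0]+c*p[1],p[2]])
def proj(d,X):
    c=d['R']@X+d['t']; u=d['mtx']@c; return u[:2]/u[2]
E
python3 - <<'E'
from h import *
from scipy.optimize import least_squares
A,B=.13,.095
obs={'scene':((210,108),[('b',-A,-B,.09,96,246),('b',A,-B,.09,53,451),('b',A,B,.09,331,462),('b',A,B,0,328,560),
 ('c',A,.19,0,393,230),('c',A,.19,.022,426,230),('c',A,0,.022,363,466),('c',-A,.19,0,383,40),('t',.08,0,0,405,97)]),
'side':((210,120),[('b',-A,-B,.09,106,211),('b',A,-B,.09,45,434),('b',A,B,.09,305,461),('b',A,-B,0,52,510),('b',A,B,0,299,537),
('c',A,.19,0,366,262),('c',A,.19,.022,393,266),('c',A,0,.022,333,462),('c',-A,.19,0,379,38),('c',-A,.19,.022,406,42),('t',.08,0,0,383,135),('n',-.08,0,0,414,5)])}
D={n:np.load(f'pics/{n}0.npz') for n in obs}; D={n:{k:D[n][k] for k in('mtx','R','t')} for n in D}
def f(v):
    r=[]
    for n,(o,L) in obs.items():
        for k,x,y,z,u,w in L:
            if k=='b': p=np.array([x,y,z])
            elif k=='c': p=cov(v[3],x,y,z)
            else:
                a=v[4] if k=='t' else v[5]; p=cov(v[3],x,.198+.045*np.sin(a),.011-.045*np.cos(a))
            r+=list(proj(D[n],tow(v,p))-np.array([o[0]+u/3.8,o[1]+w/3.8]))
    return r
s=least_squares(f,[.65,0,0,1.7,1.57,1.57],loss='soft_l1'); print(s.x.round(3)); print(np.array(f(s.x)).reshape(-1,2).round(1).tolist())
np.save('fit.npy',s.x); b=s.x
for q in (b[3],1.2,.8,.4,0): print(round(q,2),[tow(b,cov(q,x,.19,h)).round(3).tolist() for x in(0,) for h in(0,.022)])
for x in(-.08,.08): print('pivot shut',tow(b,[x,-.103,.101]).round(3))
# bystanders from scene+side pixels (800 scale): gauge centre, manifold top, transmitter foot
def tri(p1,p2):
    P=[D[n]['mtx']@np.c_[D[n]['R'],D[n]['t']] for n in('scene','side')]
    X=cv2.triangulatePoints(P[0],P[1],np.array(p1,float)*.64,np.array(p2,float)*.64); return (X[:3]/X[3]).ravel().round(3)
print('gauge',tri((273,333),(280,334)),'stem',tri((278,310),(286,308)),'manif',tri((549,336),(538,345)),'blue top',tri((160,245),(170,250)))
E
```

```text
[0.563 0.02  0.159 1.7   1.315 1.672]
[[0.3, -1.2], [-0.3, -0.8], [0.9, 0.0], [-0.2, 0.2], [-0.1, -1.8], [0.8, -0.4], [1.1, 0.2], [-0.4, -1.3], [0.5, 2.9], [-0.4, -0.8], [-0.8, -0.6], [0.0, -0.6], [-0.7, 0.6], [-0.2, 0.6], [-1.4, -0.5], [0.7, 0.2], [0.7, 0.6], [-0.3, -0.5], [0.2, -0.1], [-0.4, 3.2], [-0.3, 2.7]]
1.7 [[0.544, 0.138, 0.278], [0.541, 0.159, 0.276]]
1.2 [[0.559, 0.046, 0.267], [0.556, 0.066, 0.275]]
0.8 [[0.569, -0.017, 0.226], [0.567, -0.001, 0.242]]
0.4 [[0.576, -0.059, 0.164], [0.574, -0.051, 0.184]]
0 [[0.578, -0.074, 0.09], [0.578, -0.074, 0.112]]
pivot shut [ 0.501 -0.094  0.101]
pivot shut [ 0.658 -0.069  0.101]
gauge [ 0.611 -0.234  0.026] stem [ 0.525 -0.261  0.013] manif [ 0.466  0.265 -0.   ] blue top [ 0.621 -0.425  0.197]
```

```bash
cat >> h.py <<'E'
from scipy.spatial.transform import Rotation as Ro
def ray(d,uv,z):
    v=d['R'].T@np.linalg.inv(d['mtx'])@np.array([*uv,1]); c=-d['R'].T@d['t']; return (c+v*(z-c[2])/v[2]).round(3)
b=np.load('fit.npy') if __import__('os').path.exists('fit.npy') else None
def err(target):
    "shift in tool axes to world target; yaw error to box, deg about tool z"
    s=arm.observe(); R=np.array(s['tcp_rot']); p=np.array(s['eef_pos'])
    return R.T@(np.array(target)-p)
E
python3 - <<'E'
from h import *
s=arm.observe(); print(s['time'],np.round(s['eef_pos'],4),np.round(s['tcp_rot'],3).tolist(),s['contact_force'])
for n,g,st,m in(('scene',(273,333),(278,310),(549,336)),('side',(280,334),(286,308),(538,345))):
    d=np.load(f'pics/{n}0.npz'); print(n,[ray(d,np.array(p)*.64,z) for p,z in((g,.035),(st,.02),(m,.05))])
print([tow(b,[0,y,.3]).round(3).tolist() for y in(.2,.15,.1)])
E
```

```text
0.1 [0.5495 0.     0.2302] [[0.0, 1.0, -0.002], [1.0, -0.0, 0.0], [0.0, -0.002, -1.0]] [-0.21863403 -0.22413565 -0.01169936]
scene [array([ 0.622, -0.229,  0.035]), array([ 0.534, -0.257,  0.02 ]), array([0.532, 0.264, 0.05 ])]
side [array([ 0.62 , -0.228,  0.035]), array([ 0.532, -0.258,  0.02 ]), array([0.517, 0.263, 0.05 ])]
[[0.531, 0.217, 0.3], [0.539, 0.168, 0.3], [0.547, 0.119, 0.3]]
```

Emit:
move_arm([
  {"slide": [0,0,-0.04],"delta_rot": [0,0,-3],"hand": 0},
  {"slide": [0,0,-0.045],"delta_rot": [0,0,-3],"hand": 0},
  {"slide": [0,0,-0.045],"delta_rot": [0,0,-3.1],"hand": 0},
  {"slide": [0.02,0.005,-0.01],"delta_rot": [0,0,0],"hand": 0},
  {"slide": [0.04,0.005,0],"delta_rot": [0,0,0],"hand": 0},
  {"slide": [0.045,0.006,0],"delta_rot": [0,0,0],"hand": 0},
  {"slide": [0.045,0,0],"delta_rot": [0,0,0],"hand": 0},
  {"slide": [0.04,0,0],"delta_rot": [0,0,0],"hand": 0},
])

```text
time: 0.9
eef_pos: [0.5352, 0.192, 0.3705]
tcp_rot: [[-0.158, 0.987, -0.001], [0.987, 0.158, -0.0], [0.0, -0.001, -1.0]]
contact_force: [0.7, -0.9, -0.6]
grip_width: 0.0001
grasp_force: 0.0
```

```bash
cat >> h.py <<'E'
def box():
    s=arm.observe(); p=np.array(s['eef_pos']); c,n=np.cos(b[2]),np.sin(b[2]); e=p[:2]-b[:2]
    R=np.array(s['tcp_rot']); f=np.array(s['contact_force'])
    print('t',round(s['time'],2),'box',np.round([c*e[0]+n*e[1],-n*e[0]+c*e[1],p[2]],4),'yaw',round(np.arctan2(-R[0,0],R[1,0]),3),'F',np.round([c*f[0]+n*f[1],-n*f[0]+c*f[1],f[2]],1),'tilt',np.round(R[:,2],3),round(s['grip_width'],4))
E
python3 -c "from h import *;box()"
```

```text
t 0.9 box [-2.000e-04  1.743e-01  3.705e-01] yaw 0.159 F [ 0.6 -1.  -0.6] tilt [-0.001 -0.    -1.   ] 0.0001
```

Emit:
move_arm([
  {"slide": [0.015,0,0],"delta_rot": [0,0,0],"hand": 0},
  {"slide": [0,0,0],"delta_rot": [0,0,0],"hand": 0},
  {"slide": [0,0,0.03],"delta_rot": [0,0,0],"hand": 0},
  {"slide": [0,0,0.03],"delta_rot": [0,0,0],"hand": 0},
  {"slide": [0,0,0.03],"delta_rot": [0,0,0],"hand": 0},
  {"slide": [0,0,0.03],"delta_rot": [0,0,0],"hand": 0},
  {"slide": [0,0,0],"delta_rot": [0,0,0],"hand": 0},
  {"slide": [0,0,0],"delta_rot": [0,0,0],"hand": 0},
])

```text
time: 1.7
eef_pos: [0.5336, 0.2035, 0.2514]
tcp_rot: [[-0.156, 0.988, -0.001], [0.988, 0.156, -0.001], [-0.001, -0.001, -1.0]]
contact_force: [0.1, -0.4, 0.6]
grip_width: -0.0
grasp_force: 0.0
```

```bash
python3 - <<'E'
from h import *
box()
for q in np.arange(1.7,-.01,-.1):
    d=.165; c=cov(q,0,d,.022); o=cov(q,0,.19,.022); print(round(q,2),'contact tcp y,z',(c[1:]+[.011,0]).round(4),'corner',o[1:].round(3))
E
```

```text
t 1.7 box [0.     0.1859 0.2514] yaw 0.157 F [ 0.  -0.4  0.6] tilt [-0.001 -0.001 -1.   ] -0.0
1.7 contact tcp y,z [0.1491 0.2508] corner [0.141 0.276]
1.6 contact tcp y,z [0.1328 0.2543] corner [0.123 0.279]
1.5 contact tcp y,z [0.1163 0.2561] corner [0.104 0.281]
1.4 contact tcp y,z [0.0996 0.2563] corner [0.084 0.281]
1.3 contact tcp y,z [0.0831 0.2549] corner [0.065 0.279]
1.2 contact tcp y,z [0.0667 0.2518] corner [0.047 0.275]
1.1 contact tcp y,z [0.0508 0.247 ] corner [0.028 0.269]
1.0 contact tcp y,z [0.0354 0.2407] corner [0.011 0.262]
0.9 contact tcp y,z [0.0207 0.2329] corner [-0.006  0.253]
0.8 contact tcp y,z [0.0068 0.2237] corner [-0.022  0.242]
0.7 contact tcp y,z [-0.006   0.2131] corner [-0.036  0.229]
0.6 contact tcp y,z [-0.0178  0.2013] corner [-0.049  0.215]
0.5 contact tcp y,z [-0.0283  0.1884] corner [-0.061  0.2  ]
0.4 contact tcp y,z [-0.0374  0.1745] corner [-0.071  0.184]
0.3 contact tcp y,z [-0.0451  0.1598] corner [-0.08   0.167]
0.2 contact tcp y,z [-0.0513  0.1443] corner [-0.087  0.149]
0.1 contact tcp y,z [-0.056   0.1284] corner [-0.092  0.131]
-0.0 contact tcp y,z [-0.059  0.112] corner [-0.095  0.112]
```

Emit:
move_arm([
  {"slide": [-0.012,0,0],"delta_rot": [0,0,0],"hand": 0},
  {"slide": [-0.012,0,0],"delta_rot": [0,0,0],"hand": 0},
  {"slide": [-0.01,0,0],"delta_rot": [0,0,0],"hand": 0},
  {"slide": [-0.01,0,0],"delta_rot": [0,0,0],"hand": 0},
  {"slide": [-0.01,0,0],"delta_rot": [0,0,0],"hand": 0},
  {"slide": [-0.01,0,0],"delta_rot": [0,0,0],"hand": 0},
  {"slide": [-0.01,0,0],"delta_rot": [0,0,0],"hand": 0},
  {"slide": [-0.01,0,0],"delta_rot": [0,0,0],"hand": 0},
])

```text
time: 2.5
eef_pos: [0.5469, 0.1214, 0.2516]
tcp_rot: [[-0.158, 0.987, 0.001], [0.987, 0.158, 0.0], [0.0, 0.001, -1.0]]
contact_force: [0.2, 3.1, 3.5]
grip_width: 0.0002
grasp_force: 1.9
```

```bash
python3 -c "
from h import *;box();snap('scene','s1')"
```

```text
t 2.5 box [0.     0.1027 0.2516] yaw 0.159 F [0.7 3.  3.5] tilt [ 0.001  0.    -1.   ] 0.0002
```

View pics/s1.png

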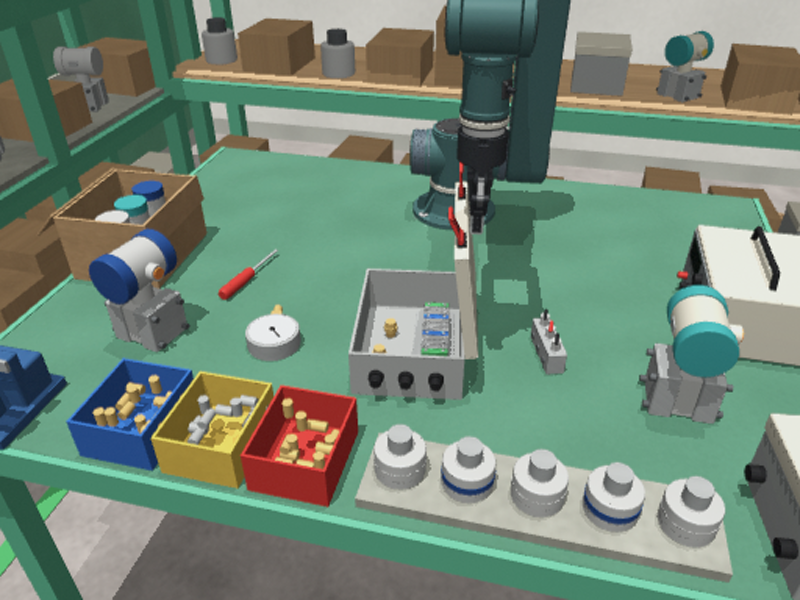

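The cover now stands near upright, with the fingertips on its outer face at (480,225), and the tabs and bystanders are undisturbed. I'll follow the arc.

Emit:
move_arm([
  {"slide": [-0.011,0,0],"delta_rot": [0,0,0],"hand": 0},
  {"slide": [-0.011,0,0],"delta_rot": [0,0,0],"hand": 0},
  {"slide": [-0.011,0,0],"delta_rot": [0,0,0],"hand": 0},
  {"slide": [-0.011,0,0.002],"delta_rot": [0,0,0],"hand": 0},
  {"slide": [-0.011,0,0.004],"delta_rot": [0,0,0],"hand": 0},
  {"slide": [-0.011,0,0.005],"delta_rot": [0,0,0],"hand": 0},
  {"slide": [-0.011,0,0.006],"delta_rot": [0,0,0],"hand": 0},
  {"slide": [-0.01,0,0.007],"delta_rot": [0,0,0],"hand": 0},
])

```text
time: 3.35
eef_pos: [0.561, 0.0345, 0.2276]
tcp_rot: [[-0.157, 0.988, 0.002], [0.988, 0.157, -0.001], [-0.001, 0.002, -1.0]]
contact_force: [-0.4, 0.9, 3.1]
grip_width: -0.0
grasp_force: 1.3
```

```bash
python3 -c "
from h import *;box()"
```

```text
t 3.35 box [2.000e-04 1.470e-02 2.276e-01] yaw 0.158 F [-0.2  0.9  3.1] tilt [ 0.002 -0.001 -1.   ] -0.0
```

Emit:
move_arm([
  {"slide": [-0.009,0,0.006],"delta_rot": [0,0,0],"hand": 0},
  {"slide": [-0.0085,0,0.0065],"delta_rot": [0,0,0],"hand": 0},
  {"slide": [-0.008,0,0.007],"delta_rot": [0,0,0],"hand": 0},
  {"slide": [-0.007,0,0.0075],"delta_rot": [0,0,0],"hand": 0},
  {"slide": [-0.0065,0,0.008],"delta_rot": [0,0,0],"hand": 0},
  {"slide": [-0.006,0,0.008],"delta_rot": [0,0,0],"hand": 0},
  {"slide": [-0.0055,0,0.0085],"delta_rot": [0,0,0],"hand": 0},
  {"slide": [-0.005,0,0.009],"delta_rot": [0,0,0],"hand": 0},
])

```text
time: 4.15
eef_pos: [0.5692, -0.0192, 0.166]
tcp_rot: [[-0.158, 0.987, -0.0], [0.987, 0.158, -0.0], [-0.0, -0.0, -1.0]]
contact_force: [0.4, -1.2, 1.4]
grip_width: -0.0
grasp_force: 0.8
```

```bash
python3 -c "
from h import *;box()"
```

```text
t 4.15 box [-0.0002 -0.0396  0.166 ] yaw 0.159 F [ 0.2 -1.3  1.4] tilt [-0. -0. -1.] -0.0
```

Emit:
move_arm([
  {"slide": [-0.004,0,0.008],"delta_rot": [0,0,0],"hand": 0},
  {"slide": [-0.004,0,0.008],"delta_rot": [0,0,0],"hand": 0},
  {"slide": [-0.003,0,0.008],"delta_rot": [0,0,0],"hand": 0},
  {"slide": [-0.002,0,0.008],"delta_rot": [0,0,0],"hand": 0},
  {"slide": [-0.002,0,0.008],"delta_rot": [0,0,0],"hand": 0},
  {"slide": [-0.001,0,0.007],"delta_rot": [0,0,0],"hand": 0},
  {"slide": [0,0,0.006],"delta_rot": [0,0,0],"hand": 0},
  {"slide": [0,0,0.003],"delta_rot": [0,0,0],"hand": 0},
])

```text
time: 4.95
eef_pos: [0.5716, -0.0346, 0.112]
tcp_rot: [[-0.158, 0.987, -0.0], [0.987, 0.158, -0.0], [-0.0, -0.0, -1.0]]
contact_force: [-5.1, -1.4, 16.0]
grip_width: -0.0002
grasp_force: 8.2
```

```bash
python3 -c "
from h import *;box()"
```

```text
t 4.95 box [-0.0003 -0.0552  0.112 ] yaw 0.159 F [-5.3 -0.6 16. ] tilt [-0. -0. -1.] -0.0002
```

Emit:
move_arm([
  {"slide": [0,0,0.001],"delta_rot": [0,0,0],"hand": 0},
  {"slide": [0,0,0],"delta_rot": [0,0,0],"hand": 0},
  {"slide": [0,0,0],"delta_rot": [0,0,0],"hand": 0},
  {"slide": [0,0,-0.01],"delta_rot": [0,0,0],"hand": 0},
  {"slide": [0,0,-0.04],"delta_rot": [0,0,0],"hand": 0},
  {"slide": [0,0,-0.04],"delta_rot": [0,0,0],"hand": 0},
  {"slide": [0,0,-0.04],"delta_rot": [0,0,0],"hand": 0},
  {"slide": [0.04,0,-0.03],"delta_rot": [0,0,0],"hand": 0},
])

```text
time: 5.75
eef_pos: [0.5664, 0.0023, 0.2723]
tcp_rot: [[-0.152, 0.988, 0.003], [0.988, 0.152, -0.002], [-0.002, 0.003, -1.0]]
contact_force: [0.7, 1.1, -0.3]
grip_width: 0.0002
grasp_force: 0.0
```

```bash
python3 - <<'E'
from h import *
box();D=arm.grab_frame('scene'); x0,y0=205,150
im=cv2.resize(D['pixels'][y0:y0+110,x0:x0+140,::-1],None,fx=5.4,fy=5.4,interpolation=cv2.INTER_CUBIC); cv2.imwrite('pics/s2.png',im)
for x in(-.08,.08):
  print('pivot',x,((proj(D,tow(b,[x,-.103,.101]))-[x0,y0])*5.4).round())
  for a in(1.0,1.2,1.4,1.6,1.8): print(a,((proj(D,tow(b,cov(0,x,.198+.045*np.sin(a),.011-.045*np.cos(a))))-[x0,y0])*5.4).round())
E
```

```text
t 5.75 box [ 0.0004 -0.018   0.2723] yaw 0.153 F [ 0.8  1.  -0.3] tilt [ 0.003 -0.002 -1.   ] 0.0002
pivot -0.08 [139. 148.]
1.0 [ 73. 181.]
1.2 [ 65. 169.]
1.4 [ 59. 156.]
1.6 [ 57. 142.]
1.8 [ 58. 129.]
pivot 0.08 [ 98. 326.]
1.0 [ 24. 362.]
1.2 [ 15. 348.]
1.4 [  9. 334.]
1.6 [  7. 320.]
1.8 [  8. 306.]
```

View pics/s2.png

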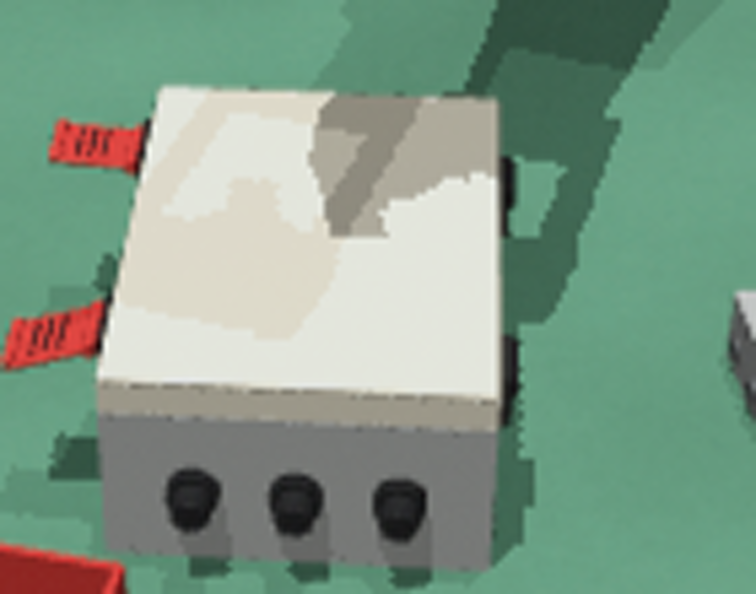

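The cover is flat shut. The near tab tip is at (55,142), about level (1.6 rad), and the far tip is at (8,344), about 1.3 rad. Next is the near tab.

Emit:
move_arm([
  {"slide": [-0.032,-0.02,0],"delta_rot": [0,0,0],"hand": 0},
  {"slide": [-0.032,-0.02,0],"delta_rot": [0,0,0],"hand": 0},
  {"slide": [-0.032,-0.02,0],"delta_rot": [0,0,0],"hand": 0},
  {"slide": [-0.03,-0.02,0.03],"delta_rot": [0,0,0],"hand": 0},
  {"slide": [0,0,0.04],"delta_rot": [0,0,0],"hand": 0},
  {"slide": [0,0,0.04],"delta_rot": [0,0,0],"hand": 0},
  {"slide": [0,0,0.02],"delta_rot": [0,0,0],"hand": 0},
  {"slide": [0,0,0],"delta_rot": [0,0,0],"hand": 0},
])

```text
time: 6.6
eef_pos: [0.5036, -0.1308, 0.1351]
tcp_rot: [[-0.158, 0.987, -0.009], [0.987, 0.158, 0.004], [0.005, -0.008, -1.0]]
contact_force: [0.1, 0.9, -0.3]
grip_width: -0.0001
grasp_force: 0.0
```

```bash
python3 -c "
from h import *;box()"
```

```text
t 6.6 box [-0.0828 -0.1393  0.1351] yaw 0.159 F [ 0.2  0.9 -0.3] tilt [-0.009  0.004 -1.   ] -0.0001
```

Emit:
move_arm([
  {"slide": [-0.005,0.003,0.015],"delta_rot": [0,0,0],"hand": 0},
  {"slide": [0,0,0.014],"delta_rot": [0,0,0],"hand": 0},
  {"slide": [0,0,0.007],"delta_rot": [0,0,0],"hand": 0},
  {"slide": [0.001,0,0.007],"delta_rot": [0,0,0],"hand": 0},
  {"slide": [0.003,0,0.006],"delta_rot": [0,0,0],"hand": 0},
  {"slide": [0.004,0,0.006],"delta_rot": [0,0,0],"hand": 0},
  {"slide": [0.004,0,0.004],"delta_rot": [0,0,0],"hand": 0},
  {"slide": [0.005,0,0.003],"delta_rot": [0,0,0],"hand": 0},
])

```text
time: 7.4
eef_pos: [0.5074, -0.1197, 0.0775]
tcp_rot: [[-0.158, 0.987, 0.0], [0.987, 0.158, -0.001], [-0.001, 0.0, -1.0]]
contact_force: [0.6, -2.3, -1.1]
grip_width: 0.0002
grasp_force: 1.1
```

```bash
python3 -c "
from h import *;box()"
```

```text
t 7.4 box [-0.0772 -0.129   0.0775] yaw 0.159 F [ 0.2 -2.3 -1.1] tilt [ 0.    -0.001 -1.   ] 0.0002
```

Emit:
move_arm([
  {"slide": [0.003,0,0.003],"delta_rot": [0,0,0],"hand": 0},
  {"slide": [0.003,0,0.003],"delta_rot": [0,0,0],"hand": 0},
  {"slide": [0.003,0,0.002],"delta_rot": [0,0,0],"hand": 0},
  {"slide": [0.002,0,0],"delta_rot": [0,0,0],"hand": 0},
  {"slide": [0.001,0,0],"delta_rot": [0,0,0],"hand": 0},
  {"slide": [0.001,0,0],"delta_rot": [0,0,0],"hand": 0},
  {"slide": [0,0,0],"delta_rot": [0,0,0],"hand": 0},
  {"slide": [0,0,0],"delta_rot": [0,0,0],"hand": 0},
])

```text
time: 8.2
eef_pos: [0.5058, -0.1098, 0.0696]
tcp_rot: [[-0.157, 0.988, 0.001], [0.988, 0.157, -0.006], [-0.006, 0.0, -1.0]]
contact_force: [1.7, -10.2, -3.0]
grip_width: 0.0001
grasp_force: 4.9
```

```bash
python3 -c "
from h import *;box()"
```

```text
t 8.2 box [-0.0772 -0.119   0.0696] yaw 0.158 F [  0.1 -10.3  -3. ] tilt [ 0.001 -0.006 -1.   ] 0.0001
```

Emit:
move_arm([
  {"slide": [0.001,0,0],"delta_rot": [0,0,0],"hand": 0},
  {"slide": [0.001,0,0],"delta_rot": [0,0,0],"hand": 0},
  {"slide": [0,0,0],"delta_rot": [0,0,0],"hand": 0},
  {"slide": [0,0,0],"delta_rot": [0,0,0],"hand": 0},
  {"slide": [0,0,0],"delta_rot": [0,0,0],"hand": 0},
  {"slide": [0,0,0],"delta_rot": [0,0,0],"hand": 0},
  {"slide": [0,0,0],"delta_rot": [0,0,0],"hand": 0},
  {"slide": [0,0,0],"delta_rot": [0,0,0],"hand": 0},
])

```text
time: 9.0
eef_pos: [0.5058, -0.1098, 0.0698]
tcp_rot: [[-0.157, 0.988, 0.002], [0.988, 0.157, -0.01], [-0.01, 0.001, -1.0]]
contact_force: [2.8, -14.3, -3.5]
grip_width: -0.0002
grasp_force: 7.3
```

```bash
python3 -c "
from h import *;box()"
```

```text
t 9.0 box [-0.0772 -0.119   0.0698] yaw 0.157 F [  0.5 -14.5  -3.5] tilt [ 0.002 -0.01  -1.   ] -0.0002
```

Emit:
move_arm([
  {"slide": [-0.01,0,0],"delta_rot": [0,0,0],"hand": 0},
  {"slide": [-0.02,0,0],"delta_rot": [0,0,0],"hand": 0},
  {"slide": [0,0,-0.03],"delta_rot": [0,0,0],"hand": 0},
  {"slide": [0,0,-0.04],"delta_rot": [0,0,0],"hand": 0},
  {"slide": [0,0.04,0],"delta_rot": [0,0,0],"hand": 0},
  {"slide": [0,0.04,0],"delta_rot": [0,0,0],"hand": 0},
  {"slide": [0,0.04,0],"delta_rot": [0,0,0],"hand": 0},
  {"slide": [0,0.035,0],"delta_rot": [0,0,0],"hand": 0},
])

```text
time: 9.8
eef_pos: [0.6641, -0.1088, 0.1393]
tcp_rot: [[-0.159, 0.987, -0.001], [0.987, 0.159, 0.002], [0.002, -0.001, -1.0]]
contact_force: [0.7, -0.4, 0.4]
grip_width: 0.0003
grasp_force: 0.0
```

```bash
python3 -c "
from h import *;box()"
```

```text
t 9.8 box [ 0.0792 -0.1431  0.1393] yaw 0.159 F [ 0.6 -0.5  0.4] tilt [-0.001  0.002 -1.   ] 0.0003
```

Emit:
move_arm([
  {"slide": [0,0,0.02],"delta_rot": [0,0,0],"hand": 0},
  {"slide": [0,0,0.014],"delta_rot": [0,0,0],"hand": 0},
  {"slide": [0,0,0.007],"delta_rot": [0,0,0],"hand": 0},
  {"slide": [0.001,0,0.007],"delta_rot": [0,0,0],"hand": 0},
  {"slide": [0.003,0,0.006],"delta_rot": [0,0,0],"hand": 0},
  {"slide": [0.004,0,0.006],"delta_rot": [0,0,0],"hand": 0},
  {"slide": [0.004,0,0.004],"delta_rot": [0,0,0],"hand": 0},
  {"slide": [0.004,0,0.003],"delta_rot": [0,0,0],"hand": 0},
])

```text
time: 10.6
eef_pos: [0.6604, -0.0941, 0.0732]
tcp_rot: [[-0.158, 0.987, 0.001], [0.987, 0.158, -0.0], [-0.0, 0.001, -1.0]]
contact_force: [-1.0, -1.7, 1.4]
grip_width: 0.0002
grasp_force: 0.9
```

```bash
python3 -c "
from h import *;box()"
```

```text
t 10.6 box [ 0.0779 -0.128   0.0732] yaw 0.159 F [-1.3 -1.5  1.4] tilt [ 0.001 -0.    -1.   ] 0.0002
```

Emit:
move_arm([
  {"slide": [0.003,0,0.002],"delta_rot": [0,0,0],"hand": 0},
  {"slide": [0.003,0,0.001],"delta_rot": [0,0,0],"hand": 0},
  {"slide": [0.003,0,0],"delta_rot": [0,0,0],"hand": 0},
  {"slide": [0.002,0,0],"delta_rot": [0,0,0],"hand": 0},
  {"slide": [0.001,0,0],"delta_rot": [0,0,0],"hand": 0},
  {"slide": [0.001,0,0],"delta_rot": [0,0,0],"hand": 0},
  {"slide": [0,0,0],"delta_rot": [0,0,0],"hand": 0},
  {"slide": [0,0,0],"delta_rot": [0,0,0],"hand": 0},
])

```text
time: 11.4
eef_pos: [0.6591, -0.0846, 0.0698]
tcp_rot: [[-0.157, 0.988, 0.002], [0.988, 0.157, -0.005], [-0.006, 0.001, -1.0]]
contact_force: [2.8, -8.4, -1.7]
grip_width: -0.0001
grasp_force: 4.4
```

```bash
python3 -c "
from h import *;box()"
```

```text
t 11.4 box [ 0.0781 -0.1185  0.0698] yaw 0.157 F [ 1.4 -8.8 -1.7] tilt [ 0.002 -0.005 -1.   ] -0.0001
```

Same stop position as the near tab. I'll press a little more, then retreat and check.

Emit:
move_arm([
  {"slide": [0.002,0,0],"delta_rot": [0,0,0],"hand": 0},
  {"slide": [0,0,0],"delta_rot": [0,0,0],"hand": 0},
  {"slide": [0,0,0],"delta_rot": [0,0,0],"hand": 0},
  {"slide": [-0.012,0,0],"delta_rot": [0,0,0],"hand": 0},
  {"slide": [-0.02,0,0],"delta_rot": [0,0,0],"hand": 0},
  {"slide": [0,0,-0.04],"delta_rot": [0,0,0],"hand": 0},
  {"slide": [0,0,-0.045],"delta_rot": [0,0,0],"hand": 0},
  {"slide": [0,0,-0.045],"delta_rot": [0,0,0],"hand": 0},
])

```text
time: 12.2
eef_pos: [0.6625, -0.1115, 0.2003]
tcp_rot: [[-0.158, 0.987, -0.002], [0.987, 0.158, 0.001], [0.002, -0.002, -1.0]]
contact_force: [0.7, 0.3, 1.0]
grip_width: 0.0003
grasp_force: 0.0
```

Emit:
move_arm([
  {"slide": [0,-0.03,-0.03],"delta_rot": [0,0,0],"hand": 0},
  {"slide": [0,-0.04,-0.03],"delta_rot": [0,0,0],"hand": 0},
  {"slide": [0,-0.04,-0.02],"delta_rot": [0,0,0],"hand": 0},
  {"slide": [0,-0.04,0],"delta_rot": [0,0,0],"hand": 0},
  {"slide": [0,-0.03,0],"delta_rot": [0,0,0],"hand": 0},
  {"slide": [0,0,0],"delta_rot": [0,0,0],"hand": 0},
  {"slide": [0,0,0],"delta_rot": [0,0,0],"hand": 0},
  {"slide": [0,0,0],"delta_rot": [0,0,0],"hand": 0},
])

```text
time: 13.0
eef_pos: [0.486, -0.1396, 0.2796]
tcp_rot: [[-0.158, 0.987, 0.0], [0.987, 0.158, 0.001], [0.001, 0.0, -1.0]]
contact_force: [-0.2, -1.0, 0.3]
grip_width: 0.0
grasp_force: 0.0
```

```bash
python3 - <<'E'
from h import *
box();D=arm.grab_frame('scene'); x0,y0=150,140
im=cv2.resize(D['pixels'][y0:y0+135,x0:x0+190,::-1],None,fx=4.2,fy=4.2,interpolation=cv2.INTER_CUBIC)
W=arm.grab_frame('wrist')['pixels'][:,:,::-1]
cv2.imwrite('pics/s3.png',im); cv2.imwrite('pics/w3.png',cv2.resize(W,(800,600)))
E
```

```text
t 13.0 box [-0.1015 -0.1453  0.2796] yaw 0.159 F [-0.4 -0.9  0.3] tilt [ 0.     0.001 -1.   ] 0.0
```

View pics/s3.png

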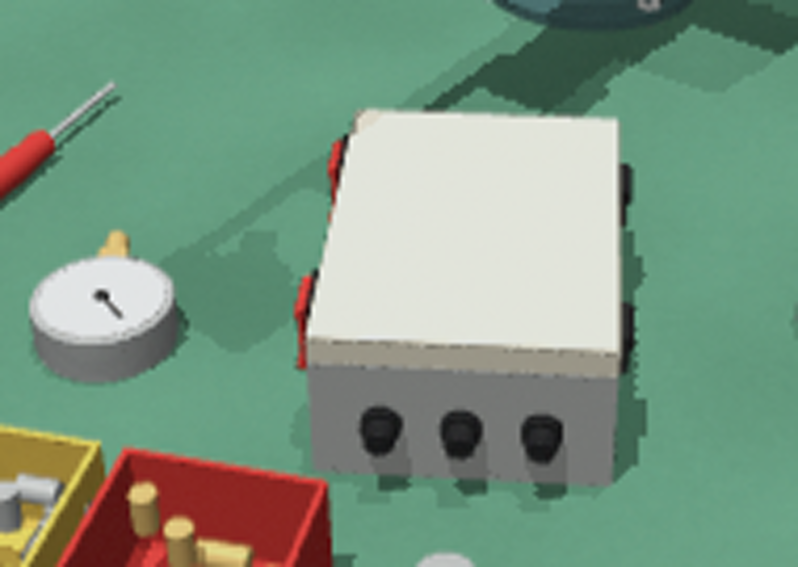

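View pics/w3.png

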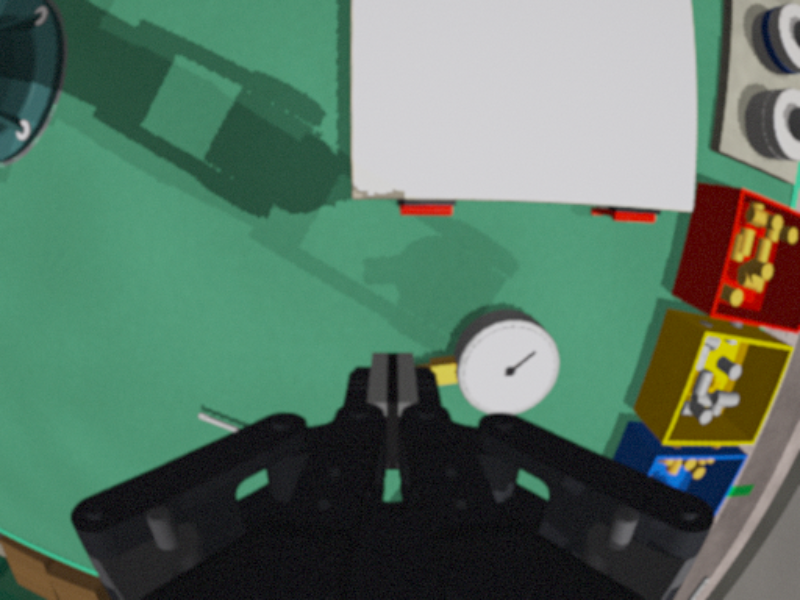

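Both tabs lie flat along the side: near at scene (337,165) and far at (304,320), and near at wrist (427,209) and far at (630,214). The cover is flat and the gauge hasn't moved. Handing in.

```bash
python3 -c "
from station import arm;print(arm.job_done())"
```

```text
the job is handed in; nothing more can be done
None
```

I handed the job in with the cover eased fully shut and both latch tabs pressed home; in the last pictures the cover and tabs lie flat and the bystanders in view look unmoved, but the judge gave no verdict and the glands are out of sight under the cover.

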